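# Hold a displacement gauge's arm at its calibration set-point

### The job

Take the calibration point on the displacement gauge: gently press the orange lock button so that the telescoping arm is released and springs out a little, then take the arm by its black finger grip and draw it out until the pointer's line stands level with the red set-point clip on the scale, without running past it. The arm has a return spring, so do not let it snap back: finish while still holding the grip, with the arm steady at the mark for the reading. Leave the red clip and the bottle, tape roll and marker where they are.

Things in the scene. Friction and masses are not known exactly. Their poses are not given: they have to be found in the camera images.
- gauge_bed: Gauge on a fixed, dark steel base plate 340 x 92 x 12 mm. Origin: centre of the underside, on the worktop. Its x axis is the way the arm draws out (robot's left, +-17 deg), z up. Blue transducer body at x -160..-32 mm in two aluminium clamps 70 mm high, 48 mm wide (x -148..-126, -63..-27); end stop at x 143..157, 56 mm high; white scale at x 20..148, y 26..44, 47 mm high, a line every 5 mm.
- draw (a joint): Draw of the telescoping arm in m: 0 = home, locked; grows along the bed's x axis; stop at 0.095. Locked, it cannot be drawn out. Once released it springs to about 0.008 to 0.013 by itself. Farther out a spring pulls it back with 100 N/m (about 7 N at 0.08). Pushed home it locks again. Pointer and red clip are level when this equals setpoint.
- gauge_arm: Telescoping arm with its carriage and black upright plastic finger grip. Grip: 18 mm along the bed's x, 26 mm along its y, 42 mm tall; origin at the centre of the grip's underside, 60 mm above the worktop; axes as the bed's. Home it is at bed x 32 mm, y 0. The carriage below is 24 x 36 mm. Free all round above 65 mm height, but for the orange button 77 mm away on the -x side.
- grip_mid (a point): Middle of the part of the finger grip to take hold of, 84 mm above the worktop, 18 mm below the grip's top.
- button_travel (a joint): Travel of the lock button in m: 0 = up (locked), 0.010 = fully down. Spring: about 1.6 N at the start, 4 N at 0.0055, 6 N at the bottom. The arm is released at about 0.0055; afterwards the button stays down at about 0.0055 by itself.
- lock_button: Orange round cap of the lock button, 21 mm diameter, on the front clamp at bed x -45 mm, y 0; pressed straight down. Origin: centre of its underside, 16 mm below its top. Top 88 mm above the worktop when up, 78 mm when fully down; the clamp around it is 70 mm high (bezel and screws 73 mm).
- button_top (a point): Centre of the button's top face, where to press.
- index (a point): Tip of the black pointer with a white line, carried by the arm over the scale, 50 mm above the worktop.
- setpoint (a joint): Position of the red set-point clip on the scale in m, same zero and direction as draw, set between 0.035 and 0.08. Held by friction (4 N).
- setpoint_mark (a point): Point of the red clip, on its white line, over the scale, 50 mm above the worktop. Its x axis is that of the bed. The clip is 10 mm wide and its top is 52 mm above the worktop; it sits on the side of the scale towards the robot.
- buffer_bottle: White bottle, 54 mm diameter, 109 mm tall, standing to the right of the gauge; origin at the centre of its underside. A bystander.
- tape: Roll of beige tape, 68 mm diameter, 19 mm high, lying to the left of the gauge; origin at the centre of its underside. A bystander.
- felt_marker: Blue felt marker, 126 x 14 x 14 mm, lying behind the gauge; origin under its middle. A bystander.

How it is judged:
By the outcome, as a careful person would: the job done as asked, in the order asked, and still so for the second after the job is handed in, while the arm keeps its last pose, push and grip.
It also fails if it takes over 42 s, if anything falls off the work surface, if the arm or the gripper's body presses on something with over 40 N, if the wrist force passes 120 N, or if a joint passes its speed limit or range.

### The arm

A 6-joint arm with a two-finger parallel gripper is mounted at the origin on a cart in front of the work surface, level with it; the furniture and walls round the work are solid. World frame = base frame: x ahead of the robot, y to its left, z up, the work surface at z = 0. Lengths are in m, angles in rad, forces in N, time in s.
With the tool pointing down it reaches from about 0.35 to 0.975 m from the base axis. Payload 4.9 kg.
Tool frame: the origin (TCP) lies at the very end of the fingers, on their centre line; the grasp point (between the pads) lies 19 mm behind it; x points along the fingers, z is the direction in which the jaws open and shut, and the axes are right-handed (so a half turn about x gives the same grasp; the last joint's range is limited). The gripper opens to 85 mm and grips with 20 to 120 N. Pads are 22 mm wide; open, the fingers measure 114 mm over their backs; the gripper's body (76 mm by 85 mm) begins 54 mm behind the grasp point. The pads swing forward as they close: fully open they stand 13 mm farther back than shut.
Start: joints at [1.131, 0.053, 1.613, -0, 1.476, -0.119], TCP at [0.197, 0.593, 0.231] pointing down, gripper open.
Joint ranges: [-3.01, 3.01], [-1.01, 2.22], [0.06, 2.58], [-1.02, 4.17], [0.09, 2.62], [-3.14, 3.14]. Speed limits (rad/s): [2.57, 2.57, 3.14, 3.14, 3.14, 3.14].

### API

Orientations are given as a rotation vector (axis times angle).
In Python, from station import ctrl, imaging gives the robot as it stands. The module is installed in compiled form; this text tells all that it offers.
- The arm moves only by the shell command python3 -m jog 'ROWS' [FORCE]. ROWS is JSON, a list that holds one entry, the list of rows, each a list of 5 numbers: the shift along the tool's x, y, z in m, then the turn about the tool's x in rad, then the closure, from -1 (fully open) to 1 (shut). A call has 1 to 12 rows; each row is the pose to reach, as a shift and turn from the pose measured when the call began, along the tool's axes at that moment; what a row does not reach only later rows make up. A row lasts 1/10 s, in which the tool goes at most 50 mm and 8.59 degrees, less where a joint would pass 70% of its speed; a pose out of reach is approached as far as the arm can. A call with a gripper value outside its range is refused whole. The fingers move at their own pace and stop on an object; FORCE is the grip in N (left out, the last holds). Time passes only in rows, so rows that repeat a pose let the fingers close. It gives the time, the measured TCP pose, the force and the opening at its end, in the units of the state.
- ctrl.get_obs(): the state, without advancing time (a new reading comes with each control period).
- imaging.get_image(name): name is "scene" or "side" or "wrist"; returns a dict with "color" (384x512x3 uint8, red, green, blue), "intrinsics" (3x3 intrinsics, pixels), "distortion" ([k1, k2, p1, p2, k3] as OpenCV has them; the pictures are not rectified), "R" (3x3) and "t" (3): a world point X has camera coordinates R X + t. Camera axes: x right, y down, z forward; pixel columns grow to the right and rows downward; lengths in m; the calibration is good to about 2 mm. A picture is of the moment at which its call begins. There is no depth.
- ctrl.finish_job(): hands the job in, once; it reports no verdict.
The state is a dict: "t": time; "q": joint angles; "dq": joint speeds; "effort": joint torques, N m; "tool_pos": TCP position; "tool_rot": TCP orientation; "contact_force": force on the tool from outside, world axes, zero at the start; "wrist_torque": the same for the moment, N m; "opening": finger opening in m.
Only numpy, scipy, OpenCV 4.12 (cv2) and the standard library are available. Lean on these libraries where they do the work, as an engineer would, in place of code of your own. Each camera call takes 0.05 s, during which the arm holds its last target.

## Working session

There is one attempt and no reset: what is moved stays moved. The work goes in short steps, Python scripts to look and compute and a shell command to move; the robot and the scene stay as the last step left them, time stands still between calls to the robot, and variables do not carry over. Pictures are saved under pics/ and viewed, and the job is handed in when it is done.

```bash
mkdir -p pics
cat > h.py <<'E'
import numpy as np, cv2
from station import ctrl, imaging
def grab(n,tag):
    d=imaging.get_image(n); cv2.imwrite(f'pics/{tag}.png',d['color'][:,:,::-1]); return d
def ray(d,uv):
    p=cv2.undistortPoints(np.array([[uv]],float),np.array(d['intrinsics']),np.array(d['distortion']))[0,0]
    R=np.array(d['R']);t=np.array(d['t']); return -R.T@t, R.T@np.array([p[0],p[1],1])
def onz(d,uv,z):
    o,v=ray(d,uv); return o+v*(z-o[2])/v[2]
def proj(d,X):
    R=np.array(d['R']);p,_=cv2.projectPoints(np.array(X,float).reshape(-1,3),cv2.Rodrigues(R)[0],np.array(d['t'],float),np.array(d['intrinsics']),np.array(d['distortion']));return p[:,0]
E
python3 - <<'E'
from h import *
import pickle
D={n:grab(n,n+'0') for n in('scene','side','wrist')}
pickle.dump(D,open('d0.pkl','wb'))
o=ctrl.get_obs()
for k,v in o.items(): print(k,np.round(v,4))
print(cv2.Rodrigues(np.array(o['tool_rot']))[0].round(3))
for n in D: print(n,(-np.array(D[n]['R']).T@D[n]['t']).round(3), np.array(D[n]['R']).round(2).tolist())
E
```

```text
t 0.15
q [ 1.131   0.0532  1.614   0.      1.476  -0.119 ]
dq [ 0.0003 -0.0015 -0.0034  0.0003  0.0009 -0.0009]
effort [ 7.00000e-04 -3.94235e+01 -3.70725e+01 -0.00000e+00  4.60000e-03
 -0.00000e+00]
tool_pos [0.1969 0.5927 0.2304]
tool_rot [-0.9705  1.3455  0.9693]
contact_force [ 0.4285 -0.2594  0.7634]
wrist_torque [ 0.0473 -0.0235  0.0058]
opening 0.0854
[[-0.001 -0.949  0.315]
 [-0.001  0.315  0.949]
 [-1.     0.    -0.002]]
scene [-0.045 -0.198  0.708] [[0.5, -0.87, -0.0], [-0.57, -0.33, -0.75], [0.65, 0.37, -0.66]]
side [ 0.087 -0.912  0.613] [[0.92, -0.4, -0.02], [-0.17, -0.36, -0.92], [0.36, 0.84, -0.4]]
wrist [0.132 0.614 0.372] [[0.31, 0.95, -0.0], [0.91, -0.3, 0.27], [0.26, -0.09, -0.96]]
```

View pics/scene0.png

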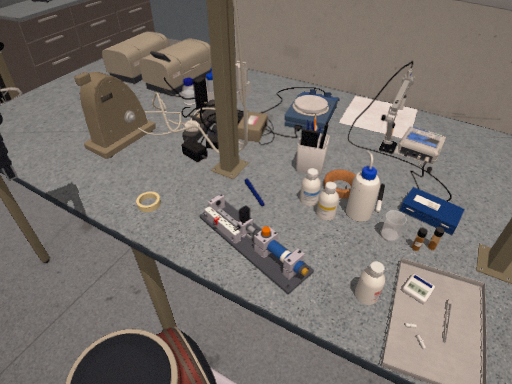

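View pics/side0.png

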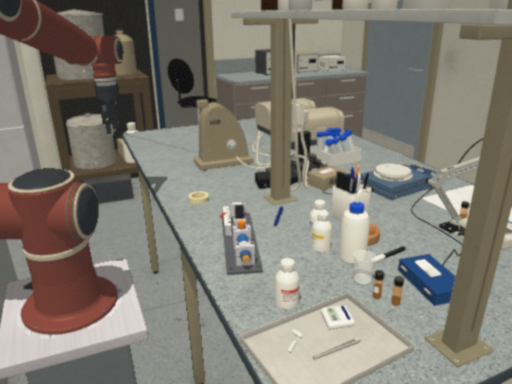

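View pics/wrist0.png

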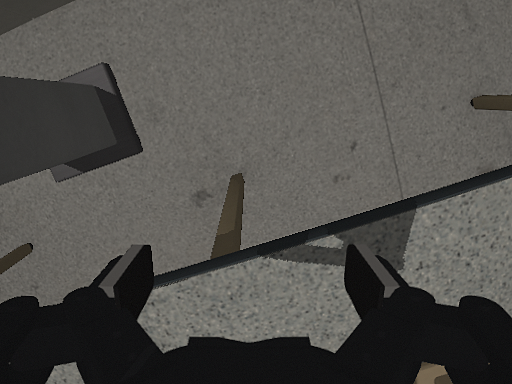

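The scene view shows the gauge at about (203–310, 200–288), the orange button at (267,231), the black grip at (244,212), the tape at (148,202) and the bottle at (371,283). There is a shelf post behind the gauge at (230,165). I'll zoom in and measure.

Run:
```python
from h import *
import pickle
D=pickle.load(open('d0.pkl','rb'))
a=D['scene']['color'][190:295,195:320]; b=D['side']['color'][195:280,205:285]
cv2.imwrite('pics/s0z.png',cv2.resize(a,None,fx=6,fy=5.7,interpolation=cv2.INTER_CUBIC)[:,:,::-1])
cv2.imwrite('pics/d0z.png',cv2.resize(b,None,fx=7,fy=7,interpolation=cv2.INTER_CUBIC)[:,:,::-1])
rays=[]
for n in('scene','side'):
    d=D[n];h=cv2.cvtColor(d['color'],cv2.COLOR_RGB2HSV)
    m=cv2.inRange(h,(7,170,130),(18,255,255))
    k,l,s,c=cv2.connectedComponentsWithStats(m)
    for i in range(1,k):
        if s[i,4]>15: print(n,'orange',s[i],c[i].round(1),onz(d,c[i],.083).round(4))
    m=cv2.inRange(h,(0,150,90),(5,255,255))|cv2.inRange(h,(174,150,90),(180,255,255))
    k,l,s,c=cv2.connectedComponentsWithStats(m)
    for i in range(1,k):
        if 8<s[i,4]<200: print(n,'red',s[i],c[i].round(1),onz(d,c[i],.05).round(4))
```

```text
scene orange [314 119   2  12  17] [314.4 123.8] [0.9678 0.1519 0.083 ]
scene orange [327 172   7   9  33] [330.2 176.6] [0.7225 0.0017 0.083 ]
scene orange [345 173   7   8  19] [347.8 176.5] [ 0.748  -0.0418  0.083 ]
scene orange [262 226   8  10  65] [265.7 230.9] [0.4535 0.0621 0.083 ]
scene red [214 218   5   7  16] [215.7 220.6] [0.447  0.2048 0.05  ]
scene red [169 331  20  33 128] [179.1 345.9] [0.1381 0.0775 0.05  ]
scene red [162 336   6   7  15] [164.8 338.7] [0.135  0.1105 0.05  ]
scene red [180 365  11  19  66] [183.8 376.6] [0.0965 0.0341 0.05  ]
scene red [193 372   9  12  48] [196.9 378.2] [0.1063 0.0122 0.05  ]
side orange [239 221   6   7  33] [241.2 223.7] [0.4519 0.0535 0.083 ]
```

View pics/s0z.png

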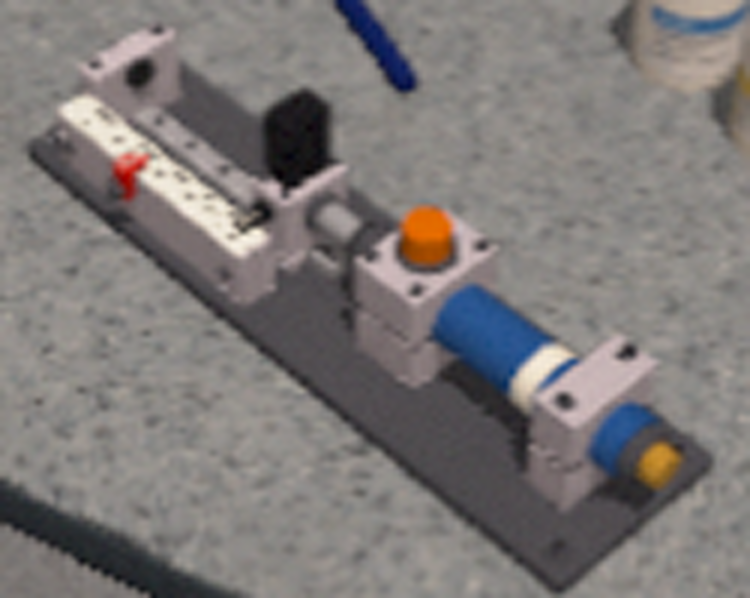

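View pics/d0z.png

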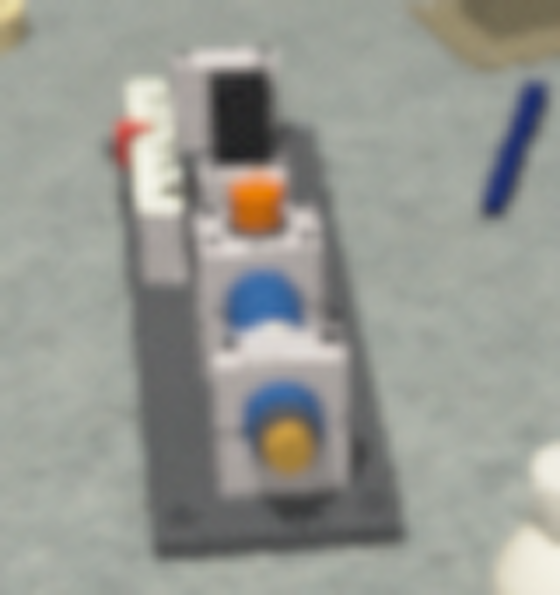

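Run:
```python
from h import *
import pickle
D=pickle.load(open('d0.pkl','rb'));d=D['scene']
c=[onz(d,(195+u/6,190+v/5.7),.012) for u,v in((35,150),(560,588),(712,462))]
print(np.round(c,4)); e=c[0]-c[1];print('yaw of bed x',np.degrees(np.arctan2(e[1],e[0])),np.linalg.norm(e), np.linalg.norm(c[2]-c[1]))
cen=(c[0]+c[2])/2; x=e/np.linalg.norm(e)
print('bed',cen,'button pred',cen-0.045*x)
# button two-ray
A=[];B=[]
for n,uv in(('scene',(265.7,230.9)),('side',(241.2,223.7))):
    o,v=ray(D[n],uv);v/=np.linalg.norm(v);P=np.eye(3)-np.outer(v,v);A.append(P);B.append(P@o)
print('button tri',np.linalg.solve(sum(A),sum(B)))
print('grip top',onz(d,(195+297/6,190+105/5.7),.102),'post base',onz(d,(230,165),0),'tape',onz(d,(148,202),.01),'bottle',onz(d,(371,290),.04),'bottle?',onz(d,(327,203),.04))
o=ctrl.get_obs();R=cv2.Rodrigues(np.array(o['tool_rot']))[0]
print((R.T@(np.array([.4525,.058,.20])-o['tool_pos'])).round(4))
```

```text
[[ 0.4682  0.273   0.012 ]
 [ 0.3697 -0.0434  0.012 ]
 [ 0.4538 -0.0696  0.012 ]]
yaw of bed x 72.71400914542357 0.3313923440805226 0.08808366932280584
bed [0.46101479 0.10172849 0.012     ] button pred [0.44764342 0.05876098 0.012     ]
button tri [0.45638403 0.06386138 0.07795753]
grip top [0.47735586 0.13487887 0.102     ] post base [0.71704244 0.33902174 0.        ] tape [0.43934505 0.44346691 0.01      ] bottle [ 0.44858074 -0.20558989  0.04      ] bottle? [ 0.66188418 -0.01819329  0.04      ]
[ 0.0309 -0.4112 -0.4267]
```

```bash
python3 -m jog '[[[0,-0.034,-0.036,0,-1],[0,-0.069,-0.071,0,-1],[0,-0.103,-0.107,0,-1],[0,-0.137,-0.142,0,-1],[0,-0.171,-0.178,0,-1],[0,-0.206,-0.213,0,-1],[0,-0.24,-0.249,0,-1],[0,-0.274,-0.285,0,-1],[0,-0.308,-0.32,0,-1],[0,-0.343,-0.356,0,-1],[0,-0.377,-0.391,0,-1],[0,-0.411,-0.427,0,-1]]]' 20
python3 - <<'E'
from h import *
import pickle
d=grab('wrist','w1');pickle.dump(d,open('d1.pkl','wb'))
o=ctrl.get_obs();print(o['t'],o['tool_pos'],o['q'],np.round(o['dq'],3))
E
```

```text
t: 1.35
tool_pos: [0.4526, 0.0559, 0.2309]
tool_rot: [-0.97, 1.345, 0.969]
contact_force: [0.7, 0.5, 0.4]
opening: 0.0852
1.4 [0.4548732  0.04978862 0.23090221] [-0.04968427 -0.36703423  1.9870722  -0.00674243  1.52011716 -1.29225582] [ 0.115 -0.028  0.027  0.064  0.046  0.186]
```

View pics/w1.png

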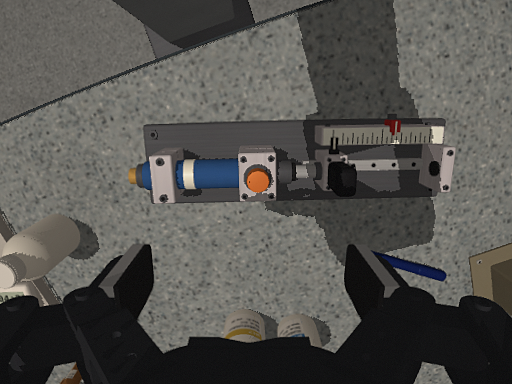

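The wrist view shows the button at (257,181), the grip at (342,179), the pointer at (334,145), the red clip at (394,128) and the scale across (318–442). The arm was still drifting a little, so I'll take it again at rest and measure.

Run:
```python
from h import *
import pickle
d=grab('wrist','w2');o=ctrl.get_obs();pickle.dump((d,o),open('d2.pkl','wb'))
print(o['t'],o['tool_pos'],np.round(o['dq'],3))
h=cv2.cvtColor(d['color'],cv2.COLOR_RGB2HSV)
m=cv2.inRange(h,(7,170,150),(16,255,255))
k,l,s,c=cv2.connectedComponentsWithStats(m)
for i in range(1,k):
    if s[i,4]>150: print('orange',s[i],c[i].round(1),onz(d,c[i],.087).round(4))
m=cv2.inRange(h,(0,150,70),(6,255,255))|cv2.inRange(h,(173,150,70),(180,255,255))
k,l,s,c=cv2.connectedComponentsWithStats(m)
for i in range(1,k):
    if s[i,4]>15: print('red',s[i],c[i].round(1),onz(d,c[i],.051).round(4))
a=d['color'][110:210,300:460]
cv2.imwrite('pics/w2z.png',cv2.resize(a,None,fx=5,fy=5,interpolation=cv2.INTER_CUBIC)[:,:,::-1])
```

```text
1.45 [0.45355679 0.05318381 0.23072669] [ 0.092 -0.023  0.026  0.055  0.032  0.059]
orange [253 166  22  22 366] [263.8 176.3] [0.4556 0.0626 0.087 ]
red [391 114  16  15 124] [399.1 119. ] [0.4514 0.2052 0.051 ]
```

View pics/w2z.png

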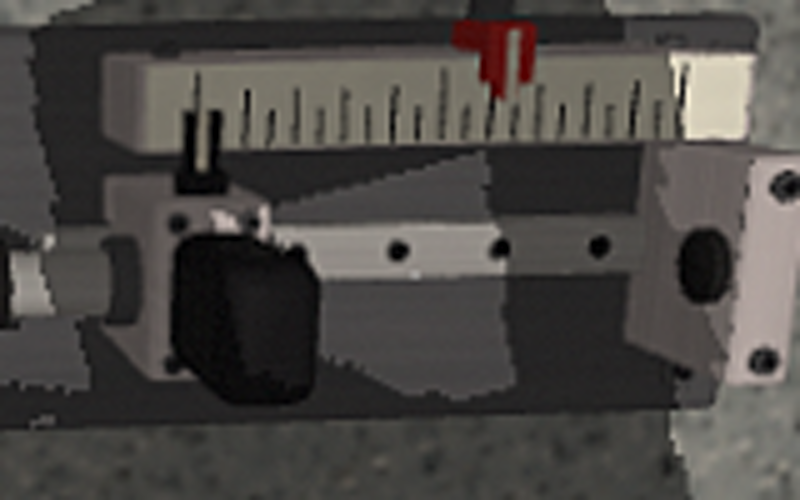

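View pics/w2.png

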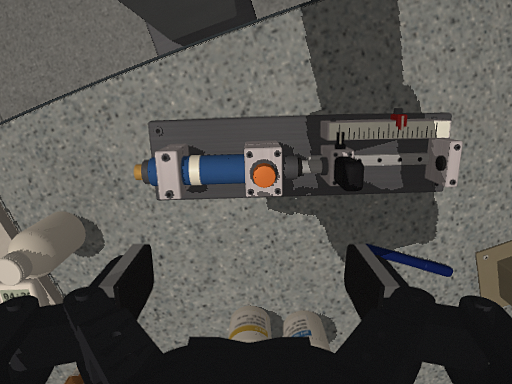

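Run:
```python
from h import *
import pickle
d,_=pickle.load(open('d2.pkl','rb'))
f=lambda a,b,z,t:print(t,onz(d,a,z).round(4),onz(d,b,z).round(4),'yaw',np.degrees(np.arctan2(*(onz(d,b,z)-onz(d,a,z))[1::-1])).round(2),'len',np.linalg.norm(onz(d,b,z)-onz(d,a,z)).round(4))
f((152,122),(449,113.5),.012,'edge'); f((158,199),(442,191.5),.012,'edge2')
z=lambda u,v:(300+u/5,110+v/5)
f(z(203,150),z(512,60),.05,'ptr-clip')
f(z(197,75),z(684,70),.047,'ticks')
o=ctrl.get_obs();R=cv2.Rodrigues(np.array(o['tool_rot']))[0];print(o['tool_pos'],np.degrees(np.arctan2(R[1,2],R[0,2])))
print((R.T@(np.array([.4555,.063,.115])-o['tool_pos'])).round(4))
```

```text
edge [ 0.3756 -0.0368  0.012 ] [0.4702 0.2777 0.012 ] yaw 73.25 len 0.3285
edge2 [ 0.4591 -0.0648  0.012 ] [0.5571 0.254  0.012 ] yaw 72.91 len 0.3336
ptr-clip [0.4534 0.1448 0.05  ] [0.4555 0.2082 0.05  ] yaw 88.12 len 0.0635
ticks [0.4393 0.1481 0.047 ] [0.4689 0.2434 0.047 ] yaw 72.72 len 0.0998
[0.45355679 0.05318381 0.23072669] 71.16472240856875
[0.1157 0.0014 0.0103]
```

```bash
python3 -m jog '[[[0.03,0.001,0.01,-0.03,1],[0.06,0.001,0.01,-0.03,1],[0.09,0.001,0.01,-0.03,1],[0.115,0.001,0.01,-0.03,1],[0.125,0.001,0.01,-0.03,1],[0.13,0.001,0.01,-0.03,1],[0.13,0.001,0.01,-0.03,1],[0.13,0.001,0.01,-0.03,1]]]' 20
python3 - <<'E'
from h import *
d=grab('wrist','w3');d2=grab('side','sd3');d1=grab('scene','sc3')
for n,dd,(y,x) in(('sd3',d2,(185,190)),('sc3',d1,(160,190))):
    cv2.imwrite(f'pics/{n}z.png',cv2.resize(dd['color'][y:y+100,x:x+130],None,fx=6,fy=6,interpolation=cv2.INTER_CUBIC)[:,:,::-1])
o=ctrl.get_obs();print(o['t'],o['tool_pos'],o['contact_force'],np.round(o['dq'],3),o['opening'])
R=cv2.Rodrigues(np.array(o['tool_rot']))[0]
print((R.T@(np.array([.4555,.063,.088])-o['tool_pos'])).round(4),np.degrees(np.arctan2(R[1,2],R[0,2])))
E
```

```text
t: 2.25
tool_pos: [0.4568, 0.0627, 0.1022]
tool_rot: [-0.99, 1.336, 0.984]
contact_force: [1.2, 0.1, -0.0]
opening: 0.0001
2.4 [0.45667709 0.06261184 0.10207696] [-0.11026913  0.30602297 -0.53095026] [-0.001  0.002  0.006  0.001 -0.002  0.001] -0.00040477333143153405
[0.0141 0.0013 0.0001] 72.89025785214352
```

View pics/w3.png

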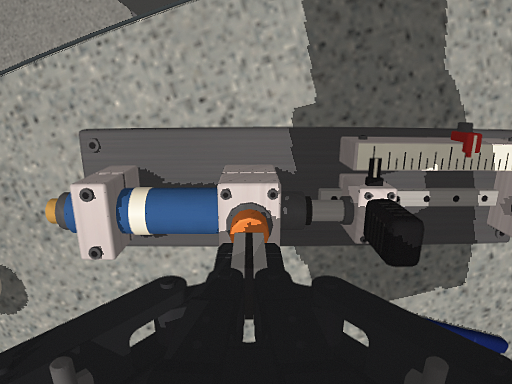

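View pics/sd3z.png

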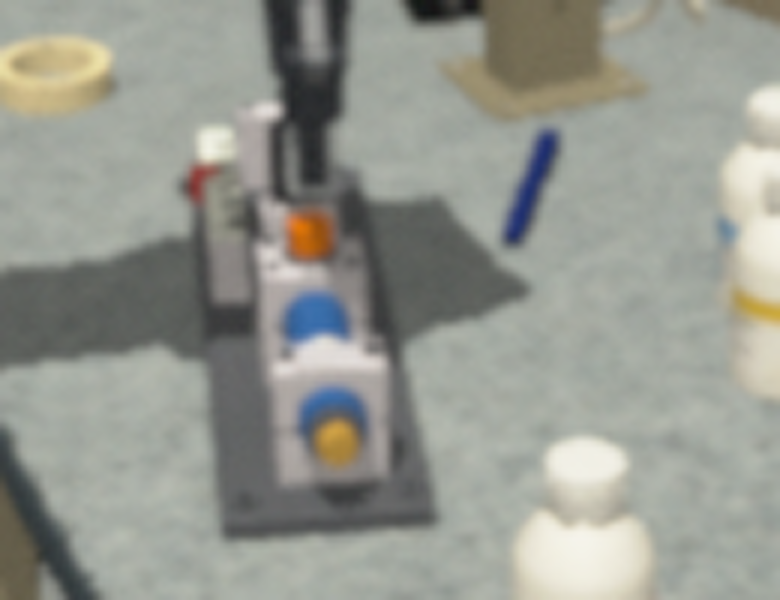

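View pics/sc3z.png

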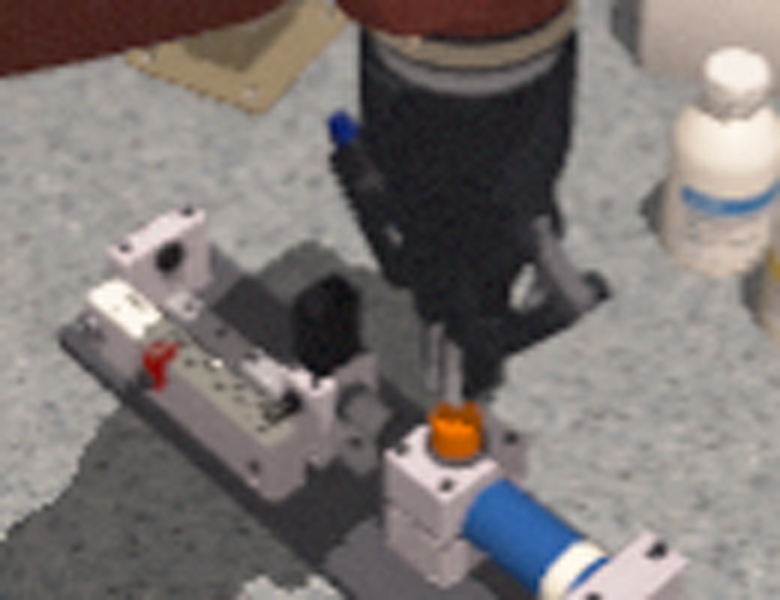

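The shut fingertips are centred over the orange cap: about (249,236) in the wrist view, and consistent in the other two. I'll press slowly.

```bash
python3 -m jog '[[[0.008,0.001,0,0,1],[0.012,0.001,0,0,1],[0.014,0.001,0,0,1],[0.016,0.001,0,0,1],[0.017,0.001,0,0,1],[0.018,0.001,0,0,1],[0.0185,0.001,0,0,1],[0.0185,0.001,0,0,1]]]'
python3 - <<'E'
from h import *
d=grab('wrist','w4')
o=ctrl.get_obs();print(o['t'],o['tool_pos'],o['contact_force'])
E
```

```text
t: 3.2
tool_pos: [0.4557, 0.0628, 0.0836]
tool_rot: [-0.989, 1.337, 0.984]
contact_force: [-1.5, -0.2, 4.2]
opening: -0.0
3.25 [0.45581313 0.0628226  0.08368559] [-2.32312247  0.84362918  2.82895486]
```

View pics/w4.png

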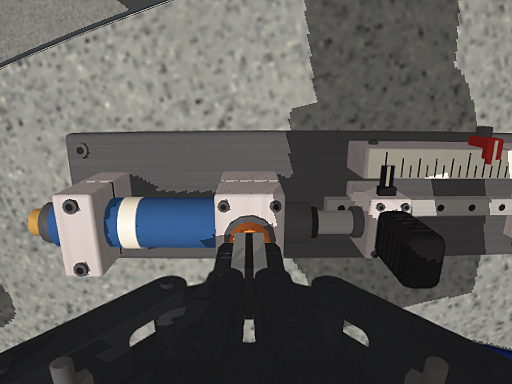

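The pointer is still at the first tick, (388,180), so the arm isn't released yet. I'll press 2 mm more.

```bash
python3 -m jog '[[[0.0005,0,0,0,1],[0.001,0,0,0,1],[0.0015,0,0,0,1],[0.002,0,0,0,1],[0.002,0,0,0,1]]]'
python3 - <<'E'
from h import *
d=grab('wrist','w5')
o=ctrl.get_obs();print(o['t'],o['tool_pos'],o['contact_force'])
E
```

```text
t: 3.75
tool_pos: [0.4558, 0.0628, 0.0816]
tool_rot: [-0.989, 1.336, 0.983]
contact_force: [-2.0, 0.3, 3.4]
opening: 0.0003
3.8 [0.45585702 0.06284378 0.08169417] [-2.40173923  0.16685829  3.78786599]
```

View pics/w5.png

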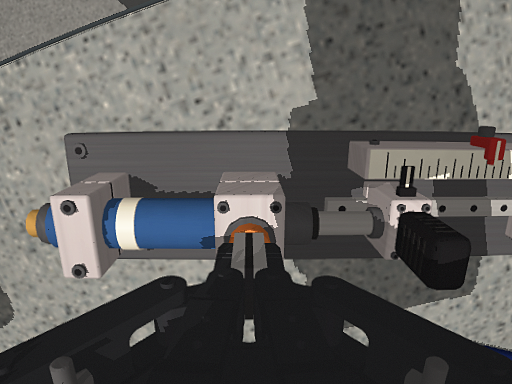

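Released: the pointer sprang out to (406,180). I'll back straight up, open, and move over the grip.

```bash
python3 -m jog '[[[-0.015,0,0,0,1],[-0.04,0,0,0,0.2],[-0.08,0,0.02,0,-0.2],[-0.1,0,0.05,0,-0.2],[-0.1,0,0.08,0,-0.2],[-0.1,0,0.087,0,-0.2],[-0.1,0,0.087,0,-0.2],[-0.1,0,0.087,0,-0.2]]]'
python3 - <<'E'
from h import *
import pickle
d=grab('wrist','w6')
o=ctrl.get_obs();print(o['t'],o['tool_pos'],o['contact_force'],o['opening'],np.round(o['dq'],3)); pickle.dump((d,o),open('d6.pkl','wb'))
cv2.imwrite('pics/w6z.png',cv2.resize(d['color'][100:260,150:360],None,fx=3.7,fy=3.7,interpolation=cv2.INTER_CUBIC)[:,:,::-1])
E
```

```text
t: 4.6
tool_pos: [0.4806, 0.1457, 0.1803]
tool_rot: [-0.989, 1.338, 0.984]
contact_force: [-0.0, 0.3, -0.5]
opening: 0.0511
4.65 [0.48066986 0.14545699 0.18037625] [ 0.195579   -0.28054908 -0.54042806] 0.05112664789704891 [-0.007 -0.007 -0.001  0.003  0.001  0.003]
```

View pics/w6.png

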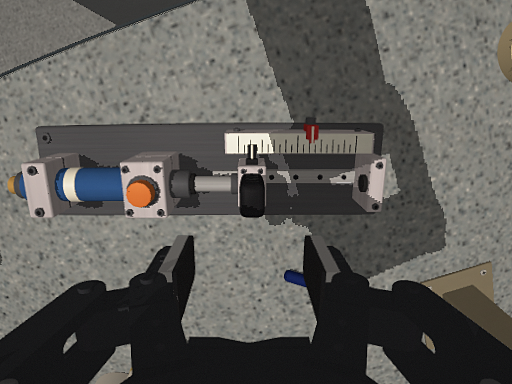

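View pics/w6z.png

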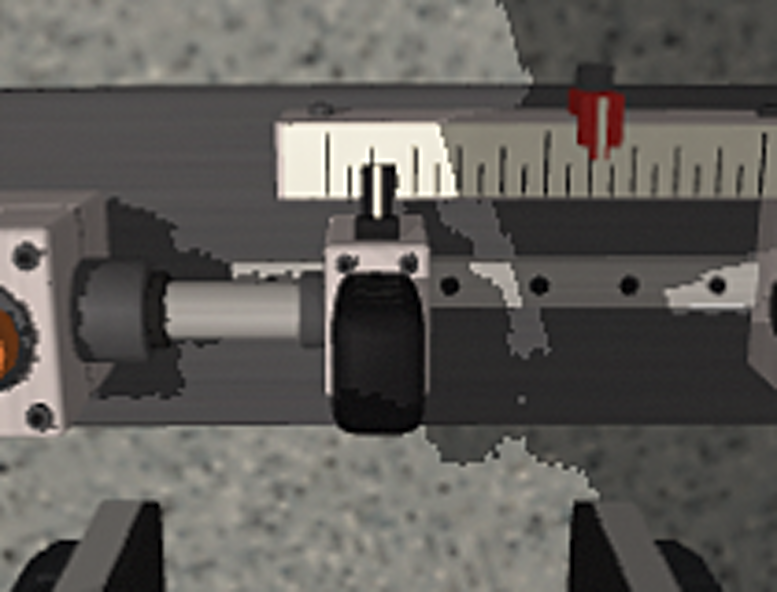

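Run:
```python
from h import *
import pickle
d,o=pickle.load(open('d6.pkl','rb'))
z=lambda u,v:(150+u/3.7,100+v/3.7)
x=np.array([np.cos(np.radians(73)),np.sin(np.radians(73)),0]);yb=np.array([-x[1],x[0],0])
e=onz(d,z(378,432),.102);g=e+0.013*yb;print('grip back edge',e,'centre',g)
print('pred from button',np.array([.4557,.0628,0])+.087*x)
p,c=onz(d,z(377,195),.05),onz(d,z(602,155),.05)
t0,t1=onz(d,z(327,195),.047),onz(d,z(765,195),.047)
print('ptr->clip',(c-p)@x,'zero->100',(t1-t0)@x,'p-t0',(p-t0)@x,'c-t0',(c-t0)@x)
pt=np.array(o['tool_pos']);R=cv2.Rodrigues(np.array(o['tool_rot']))[0]
print('to grip', (R.T@(np.array([g[0],g[1],.068])-pt)).round(4))
```

```text
grip back edge [0.4919025  0.14405215 0.102     ] centre [0.47947054 0.14785299 0.102     ]
pred from button [0.48113634 0.14599851 0.        ]
ptr->clip 0.05067310460139347 zero->100 0.1010365608606412 p-t0 0.011433505920075224 c-t0 0.062106610521468694
to grip [0.1124 0.002  0.0023]
```

```bash
python3 -m jog '[[[0.03,0.002,0.002,0,-0.2],[0.06,0.002,0.002,0,-0.2],[0.09,0.002,0.002,0,-0.2],[0.105,0.002,0.002,0,-0.2],[0.113,0.002,0.002,0,-0.2],[0.113,0.002,0.002,0,-0.2],[0.113,0.002,0.002,0,0.3],[0.113,0.002,0.002,0,0.5],[0.113,0.002,0.002,0,1],[0.113,0.002,0.002,0,1],[0.113,0.002,0.002,0,1],[0.113,0.002,0.002,0,1]]]' 30
python3 - <<'E'
from h import *
import pickle
d=grab('wrist','w7')
o=ctrl.get_obs();print(o['t'],o['tool_pos'],o['contact_force'],o['opening'],np.round(o['dq'],3)); pickle.dump((d,o),open('d7.pkl','wb'))
cv2.imwrite('pics/w7z.png',cv2.resize(d['color'][120:270,180:400],None,fx=3.6,fy=3.6,interpolation=cv2.INTER_CUBIC)[:,:,::-1])
E
```

```text
t: 5.85
tool_pos: [0.4807, 0.1477, 0.0691]
tool_rot: [-0.99, 1.335, 0.982]
contact_force: [-0.1, -0.4, 5.6]
opening: 0.0178
5.9 [0.48065497 0.14775368 0.06907518] [-0.73385238  0.1860437   6.71216746] 0.01774530191249342 [ 0.     0.001  0.001 -0.001  0.001  0.001]
```

View pics/w7.png

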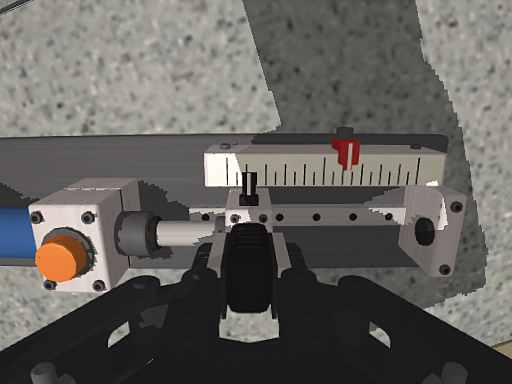

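View pics/w7z.png

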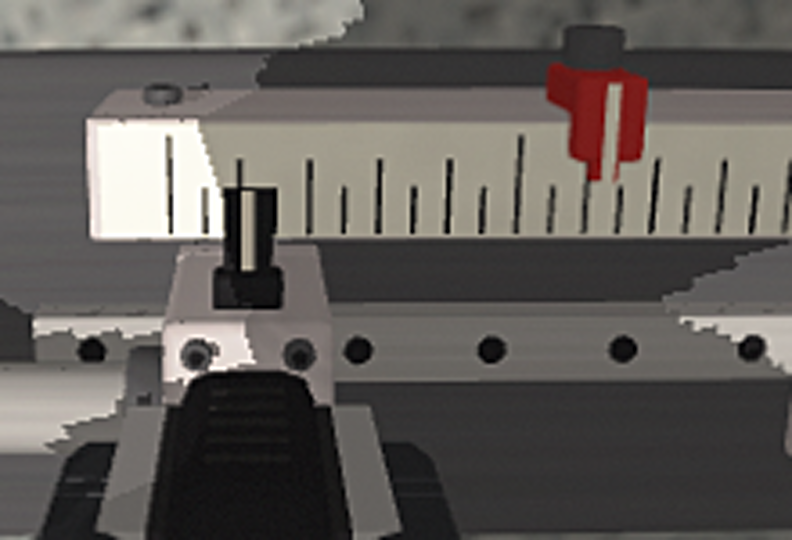

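Gripped at 17.8 mm opening, which is the grip's width. In the zoom the pointer line is at (247,200) and the clip line at (612,160).

Run:
```python
from h import *
import pickle
d,o=pickle.load(open('d7.pkl','rb'))
z=lambda u,v:(180+u/3.6,120+v/3.6)
f=lambda u,v,zz=.05: onz(d,z(u,v),zz)
R=cv2.Rodrigues(np.array(o['tool_rot']))[0]
t0,t1=f(169,232,.047),f(520,232,.047);x=(t1-t0)/np.linalg.norm(t1-t0)
print('tick 50mm =',np.linalg.norm(t1-t0),'yaw',np.degrees(np.arctan2(x[1],x[0])))
for p,c in(((247,195),(611,178)),((248,260),(614,95))):
  P,C=f(*p),f(*c);
  for xx in (x,np.array([np.cos(np.radians(73)),np.sin(np.radians(73)),0])): print((C-P)@xx,(P-t0)@xx,(C-t0)@xx)
print('x in tool',R.T@np.array([np.cos(np.radians(73)),np.sin(np.radians(73)),0]))
```

```text
tick 50mm = 0.05060876672997322 yaw 72.95696594778406
0.0510804443751794 0.011226541267025063 0.06230698564220446
0.05108230465484447 0.011231117862221203 0.062313422517065675
0.05044075019674429 0.011360784698322064 0.06180153489506636
0.050458460129067816 0.011358269194685612 0.061816729323753435
x in tool [-0.00243899  0.00229446  0.99999439]
```

```bash
python3 -m jog '[[[0,0,0.003,0,1],[0,0,0.008,0,1],[0,0,0.013,0,1],[0,0,0.018,0,1],[0,0,0.023,0,1],[0,0,0.028,0,1],[0,0,0.033,0,1],[0,0,0.038,0,1],[0,0,0.041,0,1],[0,0,0.043,0,1],[0,0,0.044,0,1],[0,0,0.044,0,1]]]' 45
python3 - <<'E'
from h import *
import pickle
d=grab('wrist','w8')
o=ctrl.get_obs();print(o['t'],o['tool_pos'],o['contact_force'],o['opening'],np.round(o['dq'],3)); pickle.dump((d,o),open('d8.pkl','wb'))
cv2.imwrite('pics/w8z.png',cv2.resize(d['color'][125:225,190:310],None,fx=6,fy=6,interpolation=cv2.INTER_CUBIC)[:,:,::-1])
E
```

```text
t: 7.1
tool_pos: [0.4934, 0.1898, 0.0691]
tool_rot: [-0.991, 1.337, 0.982]
contact_force: [-4.0, -4.2, 4.6]
opening: 0.0173
7.15 [0.49344008 0.18978059 0.06911703] [-3.55113751 -5.04844114  6.01037709] 0.01746128393739666 [-0.001 -0.002 -0.     0.     0.    -0.001]
```

View pics/w8z.png

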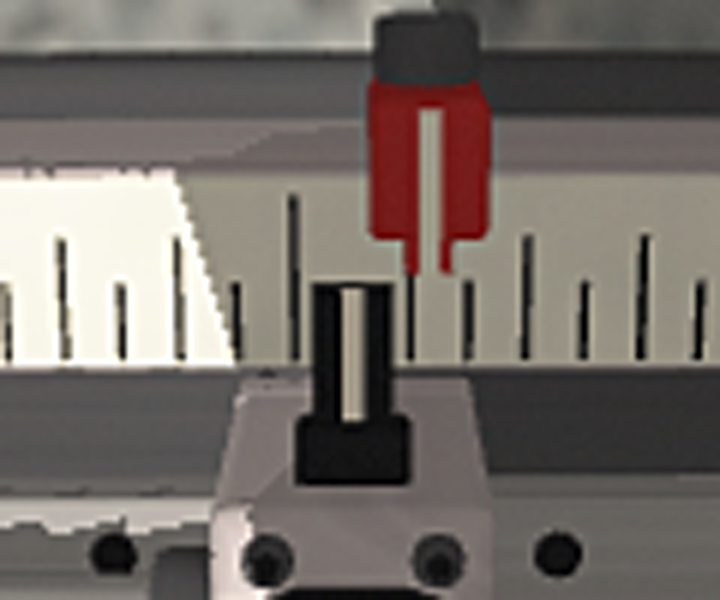

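The pointer line is at zoom u≈352 and the clip line at ≈430, so about 6.5 mm short.

```bash
cat > m.py <<'E'
from h import *
import pickle,sys
def meas(pk,x0,y0,s,P,C):
    d,o=pickle.load(open(pk,'rb'));x=np.array([np.cos(np.radians(73)),np.sin(np.radians(73)),0])
    for p,c in zip(P,C):
        f=lambda q:onz(d,(x0+q[0]/s,y0+q[1]/s),.05)
        print('gap mm',1000*(f(c)-f(p))@x)
E
python3 -c "
from m import *
meas('d8.pkl',190,125,6,[(352,290),(353,415)],[(430,265),(430,115)])"
```

```text
gap mm 6.524142907916036
gap mm 6.3371986671549605
```

```bash
python3 -m jog '[[[0,0,0.002,0,1],[0,0,0.004,0,1],[0,0,0.005,0,1],[0,0,0.0055,0,1],[0,0,0.0055,0,1],[0,0,0.0055,0,1]]]' 45
python3 - <<'E'
from h import *
import pickle
d=grab('wrist','w9')
o=ctrl.get_obs();print(o['t'],o['tool_pos'],o['contact_force'],o['opening'],np.round(o['dq'],3)); pickle.dump((d,o),open('d9.pkl','wb'))
cv2.imwrite('pics/w9z.png',cv2.resize(d['color'][135:195,215:285],None,fx=10,fy=10,interpolation=cv2.INTER_CUBIC)[:,:,::-1])
E
```

```text
t: 7.75
tool_pos: [0.4949, 0.1948, 0.0691]
tool_rot: [-0.992, 1.338, 0.982]
contact_force: [-2.8, -5.5, 5.0]
opening: 0.0171
7.8 [0.49491005 0.19474467 0.0691166 ] [-3.28821118 -5.81184079  5.51257256] 0.017592733320834674 [ 0.    -0.    -0.001 -0.     0.001 -0.001]
```

View pics/w9z.png

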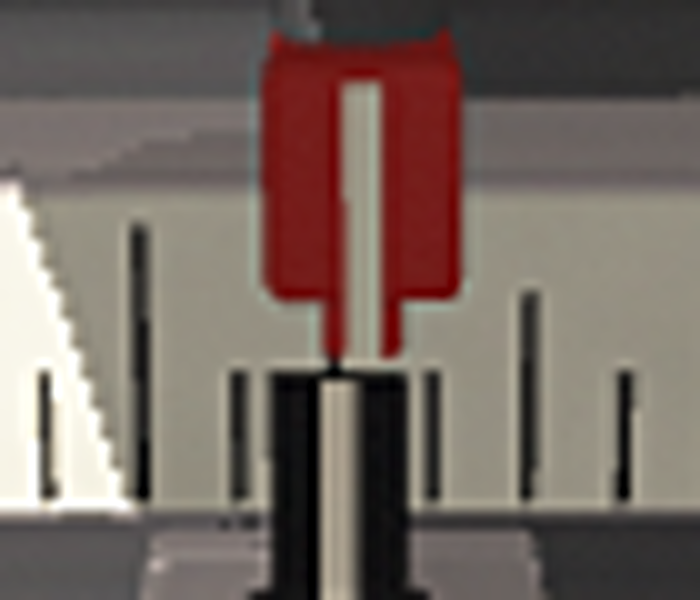

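```bash
cat >> m.py <<'E'
def auto(pk,rp,rc,ulo,uhi):
    # pointer: midpoint of dark bar edges & white-line centroid; clip: midpoint of red edges, white centroid
    d,o=pickle.load(open(pk,'rb'));I=d['color'].astype(float);x=np.array([np.cos(np.radians(73)),np.sin(np.radians(73)),0])
    out=[]
    for rows,kind in((rp,'p'),(rc,'c')):
        v=[]
        for r in rows:
            L=I[r,ulo:uhi]; 
            m=(L.sum(1)<120) if kind=='p' else ((L[:,0]>70)&(L[:,1]<50))
            i=np.where(m)[0]; a,b=i[0],i[-1]
            g=L[:,1][a:b+1]; w=np.clip(g-60,0,None); 
            u=ulo+a+(w*np.arange(b-a+1)).sum()/w.sum()
            v.append((onz(d,(u,r),.05)@x)*1000); out.append((kind,r,round(u,2),round(ulo+(a+b)/2,1)))
        print(kind,np.round(v,2)); 
        if kind=='p':vp=np.median(v)
        else: print('gap',np.median(v)-vp)
    print(out)
E
python3 -c "
from m import *
meas('d9.pkl',215,135,10,[(339,385),(340,560)],[(363,345),(361,100)])
auto('d9.pkl',range(175,192,3),range(148,164,3),239,262)"
```

```text
gap mm 1.2059780326878937
gap mm 1.049484043729378
p [331.33 331.36 331.34 331.33 330.12 330.12]
c [331.37 331.38 331.37 331.49 331.49 331.49]
gap 0.10289345187788967
[('p', 175, np.float64(250.59), np.float64(250.0)), ('p', 178, np.float64(250.64), np.float64(250.0)), ('p', 181, np.float64(250.61), np.float64(250.5)), ('p', 184, np.float64(250.58), np.float64(250.5)), ('p', 187, np.float64(248.2), np.float64(248.5)), ('p', 190, np.float64(248.2), np.float64(249.0)), ('c', 148, np.float64(250.69), np.float64(250.5)), ('c', 151, np.float64(250.7), np.float64(250.5)), ('c', 154, np.float64(250.69), np.float64(251.0)), ('c', 157, np.float64(250.91), np.float64(251.0)), ('c', 160, np.float64(250.91), np.float64(251.0)), ('c', 163, np.float64(250.91), np.float64(251.0))]
```

```bash
python3 -m jog '[[[0,0,0.0005,0,1],[0,0,0.001,0,1],[0,0,0.0011,0,1],[0,0,0.0011,0,1]]]' 45
python3 - <<'E'
from h import *
import pickle
d=grab('wrist','w10')
o=ctrl.get_obs();print(o['t'],o['tool_pos'],o['contact_force'],o['opening'],np.round(o['dq'],3)); pickle.dump((d,o),open('d10.pkl','wb'))
cv2.imwrite('pics/w10z.png',cv2.resize(d['color'][135:195,215:285],None,fx=10,fy=10,interpolation=cv2.INTER_CUBIC)[:,:,::-1])
from m import auto
auto('d10.pkl',range(176,192,2),range(148,164,3),240,257)
E
```

```text
t: 8.2
tool_pos: [0.4951, 0.1954, 0.0691]
tool_rot: [-0.993, 1.34, 0.982]
contact_force: [-3.3, -6.0, 5.2]
opening: 0.0174
8.25 [0.49511267 0.19542974 0.06911647] [-2.87587636 -6.5224367   5.46758435] 0.016946869272206642 [ 0.001 -0.001 -0.    -0.     0.     0.   ]
p [330.82 330.83 330.83 330.82 330.83 330.82 330.9  330.9 ]
c [331.34 331.34 331.34 331.42 331.41 331.41]
gap 0.5528476038950885
[('p', 176, np.float64(248.21), np.float64(249.5)), ('p', 178, np.float64(248.22), np.float64(249.5)), ('p', 180, np.float64(248.23), np.float64(249.5)), ('p', 182, np.float64(248.22), np.float64(249.5)), ('p', 184, np.float64(248.23), np.float64(249.5)), ('p', 186, np.float64(248.21), np.float64(248.5)), ('p', 188, np.float64(248.38), np.float64(248.5)), ('p', 190, np.float64(248.38), np.float64(249.0)), ('c', 148, np.float64(249.23), np.float64(248.0)), ('c', 151, np.float64(249.23), np.float64(248.0)), ('c', 154, np.float64(249.23), np.float64(248.0)), ('c', 157, np.float64(249.39), np.float64(248.0)), ('c', 160, np.float64(249.38), np.float64(248.0)), ('c', 163, np.float64(249.38), np.float64(248.0))]
```

View pics/w10z.png

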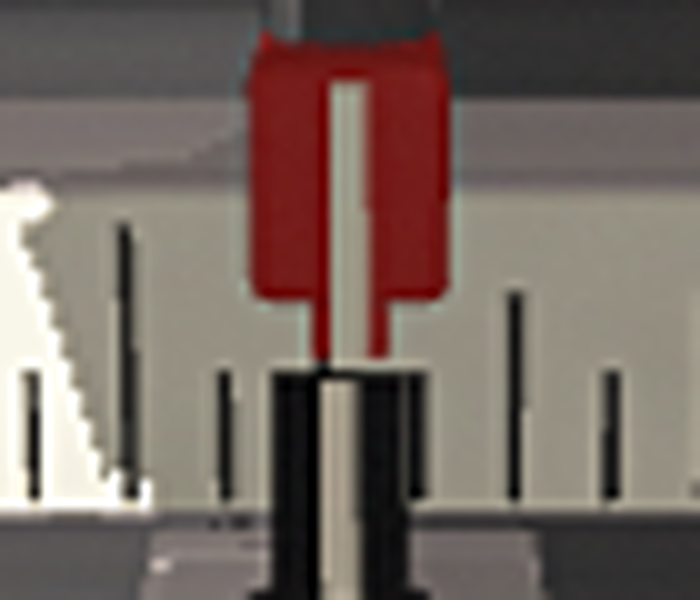

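```bash
python3 -m jog '[[[0,0,0.0005,0,1],[0,0,0.0007,0,1],[0,0,0.0007,0,1],[0,0,0.0007,0,1],[0,0,0.0007,0,1]]]' 45
python3 - <<'E'
from h import *
import pickle
d=grab('wrist','w11');s=grab('scene','sc11')
o=ctrl.get_obs();print(o['t'],o['tool_pos'],o['contact_force'],o['opening'],np.round(o['dq'],3)); pickle.dump((d,o),open('d11.pkl','wb'))
cv2.imwrite('pics/w11z.png',cv2.resize(d['color'][135:195,215:285],None,fx=10,fy=10,interpolation=cv2.INTER_CUBIC)[:,:,::-1])
from m import auto
auto('d11.pkl',range(176,192,2),range(148,164,3),240,256)
E
```

```text
t: 8.75
tool_pos: [0.4952, 0.1958, 0.0691]
tool_rot: [-0.993, 1.341, 0.982]
contact_force: [-2.9, -5.3, 5.2]
opening: 0.0177
8.85 [0.4952365  0.19581861 0.06912539] [-2.64860837 -6.13594423  5.47071764] 0.017816147668675446 [-0.001  0.002  0.     0.001 -0.001 -0.001]
p [331.28 331.28 331.28 331.38 331.37 331.37 331.37 331.37]
c [331.38 331.39 331.39 331.38 331.38 331.45]
gap 0.017486621101454602
[('p', 176, np.float64(248.37), np.float64(249.0)), ('p', 178, np.float64(248.37), np.float64(249.0)), ('p', 180, np.float64(248.37), np.float64(249.0)), ('p', 182, np.float64(248.56), np.float64(249.0)), ('p', 184, np.float64(248.56), np.float64(249.0)), ('p', 186, np.float64(248.55), np.float64(248.5)), ('p', 188, np.float64(248.56), np.float64(248.5)), ('p', 190, np.float64(248.56), np.float64(249.0)), ('c', 148, np.float64(248.55), np.float64(247.5)), ('c', 151, np.float64(248.56), np.float64(247.5)), ('c', 154, np.float64(248.56), np.float64(247.5)), ('c', 157, np.float64(248.56), np.float64(247.5)), ('c', 160, np.float64(248.55), np.float64(247.5)), ('c', 163, np.float64(248.7), np.float64(247.5))]
```

View pics/w11z.png

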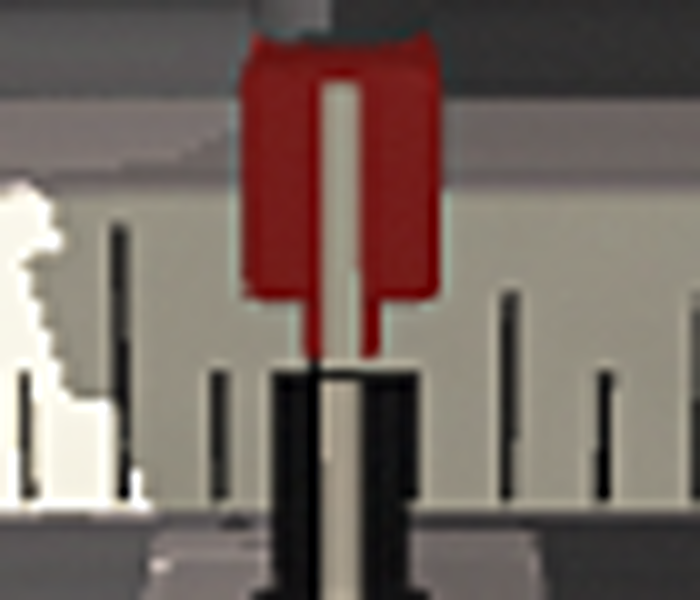

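View pics/sc11.png

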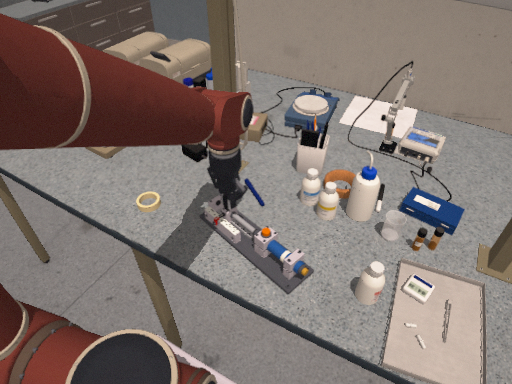

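The pointer and clip lines are now collinear at zoom x≈340, and the clip hasn't moved against the ticks. The bottle (371,283), tape (148,202) and marker (254,192) are where they were. The arm is at rest, so I'm handing in.

```bash
python3 -c "
from station import ctrl
print(ctrl.finish_job()); o=ctrl.get_obs(); print(o['t'],o['tool_pos'],o['contact_force'],o['opening'])"
```

```text
the job is handed in; nothing more can be done
None
the job is handed in; nothing more can be done
```

The calibration point is set, and I handed the job in with the gripper still holding the grip. The whole job took about 8.9 s.

- **Button:** I pressed the orange lock button with shut fingers at about 4 N. The arm released and sprang out to about 11 mm.
- **Draw:** I took the black finger grip with the jaws along the bed and 45 N of grip force. I then drew the arm out in ever smaller steps, always approaching the mark from below.
- **Alignment:** In the last wrist picture the pointer's line was level with the clip's line, with a measured gap of 0.0–0.1 mm. The draw is about 61–62 mm by the scale.
- **Holding:** The arm was at rest with about 6–7 N of spring pull on the tool. The gripper opening was steady at about 17.5 mm, the width of the grip.
- **Bystanders:** The red clip had not moved against the scale ticks. By eye in the last scene picture, the bottle, tape roll and marker were where they started.

Two checks did not come out cleanly:
- A steady upward force of about 5–7 N showed at the fingertips while gripping. The tool stopped about 2 mm above the height I asked for, so the fingertips were probably resting lightly on the carriage.
- My first automatic gap reading at the approach step was thrown off by a scale tick (0.1 mm instead of about 1.2 mm). I noticed this, narrowed the measuring window and used the corrected readings from then on.

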